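# Grease the honing arbor's bearing with the push gun

### The arm

A 7-joint arm with a two-finger parallel gripper is mounted at the origin on the work surface. World frame = base frame: x ahead of the robot, y to its left, z up, the work surface at z = 0. Lengths are in mm, angles in degrees, forces in N, time in s.
With the tool pointing down it reaches from about 375 to 925 mm from the base axis. Payload 3.1 kg.
Tool frame: the origin (TCP) lies between the finger pads; the fingertips stand 11 mm ahead of it and the grasp point (between the pads) lies 8 mm behind it; z points along the fingers, y is the line along which they close (so a half turn about z gives the same grasp; the last joint's range is limited). The gripper opens to 85 mm and grips with 20 to 120 N. Pads are 22 mm wide; open, the fingers measure 114 mm over their backs; the gripper's body (76 mm by 85 mm) begins 54 mm behind the grasp point. The pads swing forward as they close: fully open they stand 13 mm farther back than shut.
Start: joints at [71.746, 21.939, 2.515, 91.553, -1.026, 66.532, -2.859], TCP at [142.377, -634.217, 219.569] pointing down, gripper open.
Joint ranges: [-149.38, 149.38], [-23.57, 123.04], [-84.95, 90], [0, 143.3], [-89.99, 269.99], [3.08, 112.72], [-163.45, 163.45]. Speed limits (degrees/s): [159.86, 159.86, 180, 180, 180, 180, 180].

### API

Orientations are given as a 3x3 rotation matrix whose columns are the frame's x, y, z axes.
In Python, from plant import env, eyes, job, recognise, silhouettes, tip_of gives the robot as it stands.
- The arm moves only by the tool servo_tool, never from a script. Its argument "moves" is a list of rows, each an object with "xyz": the shift along the tool's x, y, z in cm, a list of three; "rotation": the turn, a rotation vector about the tool's x, y, z in degrees, a list of three. A call has 1 to 10 rows; each row is the pose to reach, as a shift and turn from the pose commanded when the call began, along the tool's axes at that moment; what a row does not reach only later rows make up. A row lasts 1/8 s, in which the tool goes at most 62.5 mm and 10.7 degrees, less where a joint would pass 70% of its speed; a pose out of reach is approached as far as the arm can. A call with a gripper value outside its range is refused whole. "claw" is the opening, from 0 (shut) to 1 (fully open), set as the call begins (left out, the last holds). The fingers move at their own pace and stop on an object; "newtons" is the grip in N (left out, the last holds). Time passes only in rows, so rows that repeat a pose let the fingers close. It gives the time, the measured TCP pose, the force, the opening and the grip force at its end, in the units of the state.
- env.get_state(): the state, without advancing time (a new reading comes with each control period).
- eyes.get_image(name): name is "side" or "top" or "wrist"; returns a dict with "color" (384x512x3 uint8, red, green, blue), "depth" (384x512 float32, mm along the optical axis (not along the pixel's ray), 0 where there is no reading), "fx", "fy", "cx", "cy" (pixels), "dist_coeffs" ([k1, k2, p1, p2, k3] as OpenCV has them; the pictures are not rectified), "R" (3x3) and "t" (3): a world point X has camera coordinates R X + t; the wrist camera has in their place "tool_from_camera" (4x4, takes a point from camera to tool coordinates, whose origin is the TCP and whose axes are the flange's). Camera axes: x right, y down, z forward; pixel columns grow to the right and rows downward; lengths in mm; the calibration is good to about 2 mm. A picture is of the moment at which its call begins: read the wrist's pose just before it.
- job.job_done(): hands the job in; it is judged then, once.
Trained networks look in the newest picture that a camera, given by its name, has taken for a name from the list of things; names that differ only in an ending like _2 or _b are one class to them, and where a whole thing is asked for, a point or a joint stands for the part that bears it (a point fixed in the world has none). Each returns a list of dicts, best first, with "confidence" (0 to 1); they miss things now and then, are a little off and sometimes report something else, mostly with a low value. They report only what shows in the picture. A call takes as long as a camera call. They do not tell look-alikes from the thing itself.
- recognise(camera, name): "centre" ([x, y, z] in mm, in world coordinates, good to about 4 mm: the middle of the surface that is visible of it).
- silhouettes(camera, name): "pixels" (384x512 bool, what is visible of it).
- tip_of(camera, name): "centre" ([x, y, z] in mm, in world coordinates, good to about 4 mm: a listed point, or the origin of a listed thing).
The state is a dict: "clock": time; "joint_pos": joint angles; "joint_vel": joint speeds; "effort": joint torques, N m; "eef_pos": TCP position; "ee_rot": TCP orientation; "contact_force": force on the tool from outside, world axes, zero at the start; "wrist_torque": the same for the moment, N m; "finger_gap": finger opening in mm; "gripper_force": force on a finger pad.
Only numpy, scipy, OpenCV 4.12 (cv2) and the standard library are available. Lean on these libraries where they do the work, as an engineer would, in place of code of your own. Each camera call takes 0.05 s, during which the arm holds its last target. There are 200 camera calls.

### The job

Take the push-type grease gun out of the tool rack and press its coupler squarely, in line with the nipple, onto the leaning grease nipple of the bearing beside the honing wheel until it snaps on. Then push the gun on along the same line until its nozzle is fully in against the spring, and finish holding it there, still gripped and pressed home. Leave the other things where they are.

Things in the scene. Friction and masses are not known exactly. Their poses are not given: they have to be found in the camera images.
- gun: Push-type grease gun, plain steel, about 0.5 kg, hanging upright, nozzle down, in one of the rack's holes. Origin on its axis under the dark knurled cap that rests on the rack; z up the axis. z 0 to 20 mm: cap, 40 mm across; 20 to 100: bright barrel, 30 mm across (grip here, the cap's step can take the push); to 114: dark butt. Tallest tool in the rack.
- nozzle (a joint): How far the gun's nozzle is pushed back into its barrel against the spring: 0 = fully out (at the start), 0.018 m = hard stop, fully in. The spring is preloaded: it gives from about 8 N on and takes about 15 N at the stop.
- coupler_mouth (a point): Centre of the coupler's mouth, on the gun's axis, 62 mm below the gun's origin while the nozzle is out (moves with the nozzle). The coupler is 22 mm across and 23 mm long, on a 10 mm tube. Its mouth is a cone 17 mm wide that narrows within 4 mm to a 12.4 mm bore.
- coupler_seat (a point): Point in the coupler, 9.7 mm above its mouth, where the centre of the nipple's head sits when snapped on. Four sprung jaws snap under the head: the push rises to about 7 N, drops away over the last 5 mm, then the head meets the bottom of the bore and the nozzle's spring is felt. The gun's origin is then 52.3 mm from the nipple's along z.
- nipple: Brass grease nipple on the pillow block beside the honing wheel, leaning 30 degrees from the vertical to the arbor's -x side. Origin at the centre of its round head, 10 mm across; z points outwards along its axis. Below the head a 6 mm neck, then, 12 mm from the origin, a 12 mm hexagon. A like nipple on the other block, 150 mm away, is not to be served.
- arbor: Honing arbor, fixed: plywood base 30 mm thick, two dark cast-iron pillow blocks (tops 114 mm above the bench) 150 mm apart along y, 30 mm shaft along y, 73 mm up, pulley between the blocks, leather wheel 130 mm across beyond the +y block. Origin on the bench midway between the blocks; -x faces the robot, +y runs along the shaft to the wheel.
- rack: Wooden tool rack, fixed: 100 (x) x 270 (y) mm, top 90 mm above the bench, three 30 mm through holes at y = -85, 0, +85 mm, x = 0. Origin on the bench under its middle. In the holes hang the grease gun, an awl and a punch, in any order; these two stand at most 70 mm above the rack.
- awl: Brad awl with a turned dark wooden handle (70 mm tall, 37 mm thick) hanging point down in the rack. A bystander. Origin at its rest plane on the rack's top.
- punch: Steel punch with a black rubber hand guard (42 mm disc, 58 mm of it above the rack) hanging in the rack. A bystander. Origin at its rest plane on the rack's top.
- wrench: Combination wrench, 150 mm, lying on the front of the arbor's plywood base. A bystander. Origin at its underside.
- tape: Roll of masking tape lying flat, 100 mm across, 24 mm high. A bystander. Origin at its underside.
- glue: White glue bottle, 60 mm across, 150 mm tall, standing. A bystander. Origin at its underside.
- mallet: Wooden joiner's mallet lying on its side, about 270 mm long, head 75 x 120 x 60 mm. A bystander. Origin at its underside.
Not all that is in view belongs to the job. Leave any red look-alike of the gun alone.

How it is judged (in metres and radians):
On the way, in this order (a step that is already met when the one before it is completed fails the run):
1. the gun is lifted clear of the rack (z of gun in the frame of rack above 0.145 m and contact force between the fingers and gun above 1 N), for 0.1 s.
2. the coupler is snapped squarely onto the nipple beside the wheel (distance between coupler_seat and nipple below 0.0035 m and angle between the z axis of gun and the z axis of nipple, either way round below 0.17 rad), for 0.05 s.
At the end, for the whole second after the job is handed in: Fingers grip the gun (over 3 N); nipple head within 3.5 mm of its seat in the coupler, gun and nipple axes within 0.17 rad; nozzle still and at least 14.5 of its 18 mm in; gun presses the nipple with over 8 N (all of step 2 and value of joint nozzle above 0.0145 m and contact force between gun and nipple above 8 N and contact force between the fingers and gun above 3 N and velocity of joint nozzle below 0.01 m/s); the arm keeps its last pose, push and grip.
It fails at once if any of the other loose things is shifted by more than 40 mm (distance of any of awl, punch, wrench, tape, glue, mallet from where it was at the start of the episode above 0.04 m).
It also fails if it takes over 32 s, if anything falls off the work surface, if the arm or the gripper's body presses on something with over 40 N, if the wrist force passes 120 N, or if a joint passes its speed limit or range.

## Working session

There is one attempt and no reset: what is moved stays moved. The work goes in short steps, Python scripts to look and compute and a tool call to move; the robot and the scene stay as the last step left them, time stands still between calls to the robot, and variables do not carry over. Pictures are saved under pics/ and viewed, at most 10 in all, crops included, and the job is handed in when it is done.

Besides the shell and the picture viewer there is one more tool, called by a JSON object that holds its "api" and its "payload". servo_tool: Moves the arm, as the interface text tells. Its arguments: {"type":"object","properties":{"moves":{"type":"array","items":{"type":"object","properties":{"xyz":{"type":"array","items":{"type":"number"}},"rotation":{"type":"array","items":{"type":"number"}}}}},"claw":{"type":"number"},"newtons":{"type":"number"}},"required":["moves"]}

```bash
mkdir -p pics; ls; cat > h.py <<'E'
import numpy as np, cv2
from plant import env, eyes, job, recognise, silhouettes, tip_of
def world(im, us, vs, st=None):
    us=np.asarray(us);vs=np.asarray(vs)
    K=np.array([[im["fx"],0,im["cx"]],[0,im["fy"],im["cy"]],[0,0,1.]])
    n=cv2.undistortPoints(np.stack([us,vs],1).astype(float).reshape(-1,1,2),K,np.array(im["dist_coeffs"],float)).reshape(-1,2)
    z=im["depth"][vs.astype(int),us.astype(int)].astype(float)
    P=np.c_[n*z[:,None],z]; ok=z>0; P=P[ok]
    if "R" in im: return (P-np.array(im["t"]))@np.array(im["R"])
    T=np.array(im["tool_from_camera"]); p=P@T[:3,:3].T+T[:3,3]
    return p@np.array(st["ee_rot"]).T+np.array(st["eef_pos"])
E
python3 - <<'E'
from h import *
s=env.get_state(); print({k:np.round(v,3).tolist() for k,v in s.items()})
ims=[]
for c in("side","top"):
    im=eyes.get_image(c); np.save(c,im,allow_pickle=True); ims.append(im["color"])
    for n in("gun","nipple","arbor","rack","awl","punch"):
        f=tip_of if n!="x" else recognise
        for g,F in(("tip",tip_of),("rec",recognise)):
            try: print(c,n,g,[(np.round(d["centre"],1).tolist(),round(d["confidence"],2)) for d in F(c,n)[:4]])
            except Exception as e: print(c,n,g,e)
for c,i in zip("st",ims): cv2.imwrite(f"pics/{c}.png",cv2.resize(i[:,:,::-1],(800,600)))
print(env.get_state()["clock"])
E
```

```text
pics
{'clock': 0.0, 'joint_pos': [71.747, 21.992, 2.512, 91.651, -1.026, 66.53, -2.861], 'joint_vel': [0.03, -0.041, -0.027, 0.016, 0.115, 0.045, 0.001], 'effort': [-0.0, -43.347, 1.024, -24.952, 0.011, 0.011, 0.0], 'eef_pos': [142.121, -633.272, 218.179], 'ee_rot': [[0.976, 0.219, -0.001], [0.219, -0.976, 0.003], [-0.0, -0.003, -1.0]], 'contact_force': [-0.283, 0.075, -0.482], 'wrist_torque': [-0.002, 0.006, 0.022], 'gripper_force': 0.0, 'finger_gap': 85.164}
side gun tip [([515.0, -252.8, 88.2], 0.89), ([362.4, -324.7, 64.5], 0.72)]
side gun rec [([513.8, -264.6, 149.5], 0.72), ([364.8, -334.1, 121.2], 0.65), ([720.3, -182.3, 83.9], 0.24)]
side nipple tip [([553.1, 172.5, 127.7], 0.54)]
side nipple rec [([510.1, -322.1, 89.8], 0.66)]
side arbor tip [([581.4, 92.8, 0.3], 0.94)]
side arbor rec [([563.2, 60.4, 31.1], 0.63)]
side rack tip [([514.7, -257.2, -0.1], 0.7)]
side rack rec [([506.5, -319.4, 89.3], 0.97)]
side awl tip [([539.2, -332.8, 91.3], 0.62)]
side awl rec [([535.6, -344.4, 135.7], 0.78)]
side punch tip [([481.9, -177.6, 90.2], 0.7)]
side punch rec []
top gun tip [([514.2, -252.7, 92.7], 0.49), ([368.8, -327.0, 61.1], 0.49)]
top gun rec [([367.0, -318.8, 141.3], 0.53), ([509.3, -244.0, 169.6], 0.49)]
top nipple tip [([551.0, 169.9, 124.3], 0.57)]
top nipple rec []
top arbor tip []
top arbor rec [([554.8, 104.3, 29.0], 0.93)]
top rack tip [([516.9, -253.6, 0.8], 0.83)]
top rack rec [([501.9, -232.7, 92.9], 0.66)]
top awl tip [([751.9, -249.5, -1.4], 0.63), ([545.8, -342.5, 90.0], 0.51)]
top awl rec [([536.8, -328.5, 145.4], 0.68)]
top punch tip [([580.0, 90.8, 1.1], 0.56), ([485.8, -179.0, 92.0], 0.46)]
top punch rec [([479.3, -171.0, 134.2], 0.59)]
1.3
```

View pics/s.png

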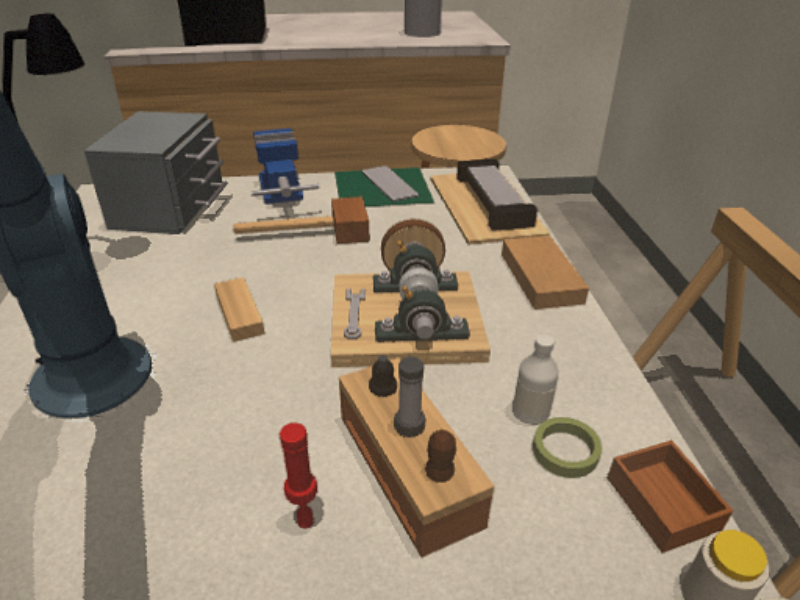

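View pics/t.png

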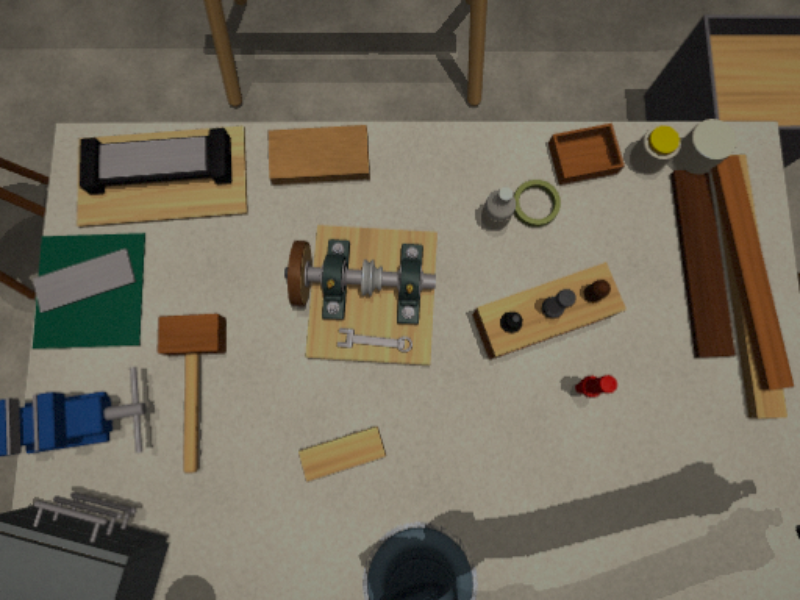

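Side view: the steel gun is in the middle hole at (410,395), the awl at (440,455) and the punch at (382,375). The red decoy is at (298,475). Top view: the target nipple is at (328,287) beside the wheel, and the other one is at (410,288). Next I'll refine these positions.

```bash
python3 - <<'E'
from h import *
for c in("side","top"):
    im=np.load(c+".npy",allow_pickle=True).item()
    eyes.get_image(c)
    for d in silhouettes(c,"gun")[:3]:
        v,u=np.nonzero(d["pixels"]); P=world(im,u,v); m=np.median(P,0); print(c,"gun",round(d["confidence"],2),m.round(1),len(P))
        if abs(m[0]-515)<30:
            for lo,hi,r in((90,108,20),(112,186,15),(190,202,15),(202,208,15)):
                Q=P[(P[:,2]>lo)&(P[:,2]<hi)&(np.hypot(P[:,0]-515,P[:,1]+253)<30)]
                if len(Q)<6: print(lo,len(Q));continue
                from scipy.optimize import least_squares
                f=least_squares(lambda p:np.hypot(Q[:,0]-p[0],Q[:,1]-p[1])-r,[515,-253],loss="soft_l1").x
                print(lo,hi,len(Q),"axis",f.round(1),"zmax",Q[:,2].max().round(1), "mean",Q.mean(0).round(1))
    hsv=cv2.cvtColor(im["color"],cv2.COLOR_RGB2HSV)
    v,u=np.mgrid[0:384,0:512]; u=u.ravel();v=v.ravel(); k=im["depth"].ravel()>0; u,v=u[k],v[k]
    P=world(im,u,v); h=hsv[v,u]
    for q in [(552,171),(552,21)]:
        near=(abs(P[:,0]-q[0])<45)&(abs(P[:,1]-q[1])<40)&(P[:,2]>105)&(P[:,2]<145)
        b=near&(h[:,1]>130)&(h[:,0]>12)&(h[:,0]<32)
        print(c,q,b.sum(),near.sum()); print(np.c_[u[b],v[b],P[b].round(0),h[b]][:30].astype(int).tolist())
    pl=(abs(P[:,2]-30)<5)&(P[:,0]>440)&(P[:,0]<720)&(abs(P[:,1]-90)<180)
    if c=="top":print("base",cv2.minAreaRect(P[pl][:,:2].astype(np.float32)))
    for n in("nipple",):
        for d in silhouettes(c,n)[:3]:
            vv,uu=np.nonzero(d["pixels"]); print(n,round(d["confidence"],2),len(uu),uu.mean(),vv.mean(),world(im,uu,vv).mean(0).round(1))
im=np.load("side.npy",allow_pickle=True).item()["color"]
cv2.imwrite("pics/sc.png",cv2.resize(im[130:240,200:320,::-1],(720,600*660//600)[:2] if 0 else (600,550),interpolation=cv2.INTER_CUBIC))
E
```

```text
side gun 0.79 [ 367.5 -336.4  114.2] 1060
side gun 0.61 [ 513.4 -265.9  155.8] 762
90 108 82 axis [ 515.3 -253.8] zmax 107.9 mean [ 515.2 -269.8  101.6]
112 186 393 axis [ 515.3 -253.2] zmax 185.8 mean [ 513.7 -265.   146.1]
190 202 64 axis [ 515.1 -254.1] zmax 201.7 mean [ 513.5 -265.4  196.1]
202 208 140 axis [ 515.1 -253.4] zmax 208.0 mean [ 514.3 -257.4  205.9]
side (552, 171) 19 134
[[254, 155, 549, 168, 133, 15, 151, 137], [255, 155, 551, 167, 133, 18, 163, 175], [256, 155, 555, 171, 131, 16, 163, 161], [254, 156, 549, 168, 130, 17, 146, 110], [255, 156, 551, 163, 132, 17, 150, 119], [256, 156, 554, 164, 132, 17, 157, 114], [256, 157, 554, 164, 128, 15, 146, 84], [257, 157, 558, 168, 126, 17, 153, 115], [256, 158, 555, 172, 120, 16, 132, 85], [257, 158, 558, 168, 122, 16, 149, 116], [258, 158, 560, 166, 124, 17, 159, 165], [259, 158, 564, 171, 120, 16, 155, 143], [256, 159, 554, 165, 121, 16, 151, 130], [257, 159, 557, 167, 120, 18, 151, 137], [258, 159, 560, 166, 120, 16, 154, 139], [259, 159, 564, 169, 118, 16, 165, 131], [256, 160, 555, 170, 114, 17, 151, 127], [257, 160, 55
[... 2619 characters left out ...]
], [262, 183, 552, 16, 123, 22, 177, 130], [263, 183, 553, 13, 118, 22, 181, 135], [260, 184, 550, 22, 118, 23, 158, 95], [261, 184, 550, 19, 119, 23, 158, 116], [262, 184, 550, 16, 121, 19, 199, 104], [263, 184, 549, 13, 123, 25, 168, 150], [260, 185, 548, 22, 116, 17, 166, 57], [261, 185, 544, 19, 132, 17, 192, 117], [262, 185, 543, 16, 136, 20, 192, 129], [263, 185, 545, 13, 126, 24, 169, 118], [261, 186, 541, 19, 133, 18, 189, 89], [262, 186, 541, 16, 133, 22, 156, 118], [263, 186, 542, 13, 129, 19, 170, 72], [261, 187, 539, 19, 129, 17, 184, 54], [262, 187, 539, 16, 127, 18, 174, 79]]
base ((564.85009765625, 93.28488159179688), (255.87020874023438, 261.7530822753906), 86.71284484863281)
```

View pics/sc.png

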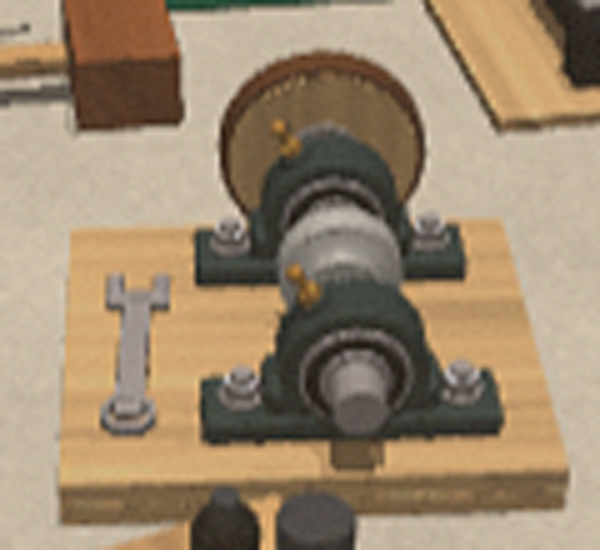

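The crop shows two brass nipples. The target is in front of the wheel at (285,135) and the other one is at (300,280), and both lean to the left. The arbor yaw is about -3.3°. Next I'll plan the hover above the gun.

```bash
cat >> h.py <<'E'
from scipy.spatial.transform import Rotation as Ro
def Rdown(yaw, tilt=None):  # tool down, x axis at yaw deg
    c,s=np.cos(np.radians(yaw)),np.sin(np.radians(yaw))
    return np.array([[c,s,0],[s,-c,0],[0,0,-1.]])
def plan(p1,R1,n,p0=None,R0=None):
    s=env.get_state()
    p0=np.array(s["eef_pos"]) if p0 is None else p0; R0=np.array(s["ee_rot"]) if R0 is None else R0
    d=R0.T@(np.array(p1)-p0)/10; r=Ro.from_matrix(R0.T@R1).as_rotvec(degrees=True)
    print("d cm",d.round(2),"rot",r.round(2))
    for i in range(1,n+1): print('{"xyz":%s,"rotation":%s},'%((d*i/n).round(2).tolist(),(r*i/n).round(1).tolist()),end="")
    print()
E
python3 - <<'E'
from h import *
plan([515.2,-253.5,300],Rdown(63.5),10,np.array([142.377,-634.217,219.569]))
E
```

```text
d cm [ 44.72 -28.98  -8.04] rot [ -0.    -0.   -50.85]
{"xyz":[4.47, -2.9, -0.8],"rotation":[-0.0, -0.0, -5.1]},{"xyz":[8.94, -5.8, -1.61],"rotation":[-0.0, -0.0, -10.2]},{"xyz":[13.41, -8.69, -2.41],"rotation":[-0.0, -0.0, -15.3]},{"xyz":[17.89, -11.59, -3.22],"rotation":[-0.0, -0.0, -20.3]},{"xyz":[22.36, -14.49, -4.02],"rotation":[-0.0, -0.0, -25.4]},{"xyz":[26.83, -17.39, -4.83],"rotation":[-0.0, -0.0, -30.5]},{"xyz":[31.3, -20.29, -5.63],"rotation":[-0.0, -0.0, -35.6]},{"xyz":[35.77, -23.18, -6.43],"rotation":[-0.0, -0.0, -40.7]},{"xyz":[40.24, -26.08, -7.24],"rotation":[-0.0, -0.0, -45.8]},{"xyz":[44.72, -28.98, -8.04],"rotation":[-0.0, -0.0, -50.8]},
```

{"api": "servo_tool", "payload": {"moves": [{"xyz": [4.5, -2.9, -1.5], "rotation": [0, 0, -5]}, {"xyz": [9, -5.8, -3], "rotation": [0, 0, -10]}, {"xyz": [13.4, -8.7, -4.5], "rotation": [0, 0, -15]}, {"xyz": [17.9, -11.6, -6], "rotation": [0, 0, -20]}, {"xyz": [22.4, -14.5, -7], "rotation": [0, 0, -25]}, {"xyz": [26.8, -17.4, -8], "rotation": [0, 0, -30.5]}, {"xyz": [31.3, -20.3, -8], "rotation": [0, 0, -35.5]}, {"xyz": [35.8, -23.2, -8], "rotation": [0, 0, -40.5]}, {"xyz": [40.2, -26.1, -8], "rotation": [0, 0, -45.5]}, {"xyz": [44.7, -29, -8], "rotation": [0, 0, -51]}], "claw": 1}}

```text
clock: 2.85
eef_pos: [515.9, -252.3, 299.9]
ee_rot: [[0.442, 0.897, 0.001], [0.897, -0.442, -0.001], [-0.0, 0.001, -1.0]]
contact_force: [0.6, -0.5, -0.5]
finger_gap: 85.8
gripper_force: 0.0
```

```bash
python3 - <<'E'
from h import *
s=env.get_state(); print(s["clock"],np.round(s["eef_pos"],1),np.round(s["ee_rot"],3).tolist(),np.round(s["joint_pos"],0),np.round(s["joint_vel"],1))
im=eyes.get_image("wrist"); print(np.round(im["tool_from_camera"],2).tolist(),im["fx"])
for d in silhouettes("wrist","gun")[:2]:
    v,u=np.nonzero(d["pixels"]); P=world(im,u,v,s); print(round(d["confidence"],2),len(P),np.median(P,0).round(1))
    Q=P[P[:,2]>196]; print("butt",len(Q),Q.mean(0).round(1),Q.min(0).round(1),Q.max(0).round(1)) if len(Q) else 0
cv2.imwrite("pics/w1.png",cv2.resize(im["color"][:,:,::-1],(640,480)))
plan([515.2,-253.5,154],Rdown(63.5),4)
E
```

```text
2.85 [ 515.9 -252.3  299.9] [[0.442, 0.897, 0.001], [0.897, -0.442, -0.001], [-0.0, 0.001, -1.0]] [ 41.  12. -22.  96.   5.  73.  -8.] [-27.1  15.7 -19.3 -16.7   9.3   3.1  -3.6]
[[-0.0, -0.96, -0.29, 74.0], [1.0, -0.0, -0.0, 0.05], [0.0, -0.29, 0.96, -155.33], [0.0, 0.0, 0.0, 1.0]] 328.77386115781434
0.97 2104 [ 517.3 -247.9  203.8]
butt 1225 [ 515.2 -253.   204.5] [ 498.9 -269.4  196. ] [ 530.5 -238.3  207.1]
0.73 1959 [ 376.7 -322.   113.3]
butt 9 [ 476.4 -236.   326.1] [ 474.9 -239.2  325.4] [ 477.4 -234.2  326.5]
d cm [-1.08 -0.09 14.6 ] rot [ 0.08 -0.33  0.97]
{"xyz":[-0.27, -0.02, 3.65],"rotation":[0.0, -0.1, 0.2]},{"xyz":[-0.54, -0.04, 7.3],"rotation":[0.0, -0.2, 0.5]},{"xyz":[-0.81, -0.07, 10.95],"rotation":[0.1, -0.2, 0.7]},{"xyz":[-1.08, -0.09, 14.6],"rotation":[0.1, -0.3, 1.0]},
```

View pics/w1.png

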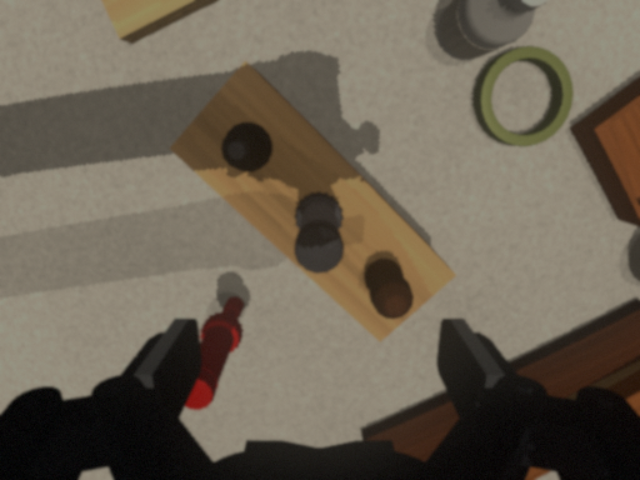

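The gun is below the gripper at (319,247), with the rack's punch at (247,147) and awl at (390,290). Its butt measures (515.2,-253.0), which matches my estimate. Next I'll descend straight and grip.

{"api": "servo_tool", "payload": {"moves": [{"xyz": [0, 0, 0]}, {"xyz": [0, 0, 3]}, {"xyz": [0, 0, 7]}, {"xyz": [0, 0, 11]}, {"xyz": [0, 0, 13.5]}, {"xyz": [0, 0, 14.5]}, {"xyz": [0, 0, 14.5]}]}}

```text
invalid input at $.moves[0]: expected keys xyz, rotation
```

{"api": "servo_tool", "payload": {"moves": [{"xyz": [0, 0, 0]}, {"xyz": [0, 0, 0]}, {"xyz": [0, 0, 0]}, {"xyz": [0, 0, 0]}, {"xyz": [0, 0, 0]}, {"xyz": [0, 0, 0]}], "claw": 0, "newtons": 90}}

```text
invalid input at $.moves[0]: expected keys xyz, rotation
```

{"api": "servo_tool", "payload": {"moves": [{"xyz": [0, 0, 0], "rotation": [0, 0, 0]}, {"xyz": [0, 0, 3], "rotation": [0, 0, 0]}, {"xyz": [0, 0, 7], "rotation": [0, 0, 0]}, {"xyz": [0, 0, 11], "rotation": [0, 0, 0]}, {"xyz": [0, 0, 13.5], "rotation": [0, 0, 0]}, {"xyz": [0, 0, 14.5], "rotation": [0, 0, 0]}, {"xyz": [0, 0, 14.5], "rotation": [0, 0, 0]}]}}

```text
clock: 3.82
eef_pos: [514.1, -254.6, 154.4]
ee_rot: [[0.446, 0.895, -0.001], [0.895, -0.446, -0.0], [-0.001, -0.001, -1.0]]
contact_force: [0.1, -1.1, 0.5]
finger_gap: 85.5
gripper_force: 0.0
```

{"api": "servo_tool", "payload": {"moves": [{"xyz": [0.15, 0, 0], "rotation": [0, 0, 0]}, {"xyz": [0.15, 0, 0], "rotation": [0, 0, 0]}, {"xyz": [0.15, 0, 0], "rotation": [0, 0, 0]}, {"xyz": [0.15, 0, 0], "rotation": [0, 0, 0]}, {"xyz": [0.15, 0, 0], "rotation": [0, 0, 0]}, {"xyz": [0.15, 0, 0], "rotation": [0, 0, 0]}], "claw": 0, "newtons": 90}}

```text
clock: 4.58
eef_pos: [516.3, -252.2, 155.8]
ee_rot: [[0.444, 0.896, 0.001], [0.896, -0.444, -0.001], [-0.0, 0.001, -1.0]]
contact_force: [-1.5, 0.0, 5.1]
finger_gap: 30.3
gripper_force: 88.3
```

{"api": "servo_tool", "payload": {"moves": [{"xyz": [0, 0, -2], "rotation": [0, 0, 0]}, {"xyz": [0, 0, -6], "rotation": [0, 0, 0]}, {"xyz": [0, 0, -10.5], "rotation": [0, 0, 0]}, {"xyz": [0, 0, -14], "rotation": [0, 0, 0]}, {"xyz": [0, 0, -15], "rotation": [0, 0, 0]}, {"xyz": [0, 0, -15], "rotation": [0, 0, 0]}]}}

```text
clock: 5.32
eef_pos: [514.8, -251.7, 303.0]
ee_rot: [[0.444, 0.896, -0.002], [0.896, -0.444, 0.001], [-0.0, -0.002, -1.0]]
contact_force: [0.5, -0.0, -6.7]
finger_gap: 29.7
gripper_force: 89.6
```

```bash
python3 - <<'E'
from h import *
s=env.get_state(); print(s["clock"],np.round(s["eef_pos"],1),s["finger_gap"],s["gripper_force"],np.round(s["contact_force"],1))
psi=np.radians(-3.3); zn=np.array([-.5*np.cos(psi),-.5*np.sin(psi),.8660]); N=np.array([552,168.5,127])
p=N+zn*(52.3+65+70); tz=-zn
# tool y: closest to in-plane direction; radial
for yaw in (0,):
    y=np.array([np.cos(psi),np.sin(psi),0]); y-=tz*(y@tz); y/=np.linalg.norm(y); x=np.cross(y,tz)
R1=np.c_[x,y,tz]; print(R1.round(3).tolist(), np.linalg.det(R1)); print(p.round(1)); plan(p,R1,10)
E
```

```text
5.325 [ 514.8 -251.7  303. ] 29.704426795363176 89.57273840904236 [ 0.5 -0.  -6.7]
[[0.058, 0.865, 0.499], [0.998, -0.05, -0.029], [0.0, 0.5, -0.866]] 0.9999559993546572
[458.5 173.9 289.2]
d cm [ 35.64 -23.93   1.43] rot [-29.73   6.02 -22.52]
{"xyz":[3.56, -2.39, 0.14],"rotation":[-3.0, 0.6, -2.3]},{"xyz":[7.13, -4.79, 0.29],"rotation":[-5.9, 1.2, -4.5]},{"xyz":[10.69, -7.18, 0.43],"rotation":[-8.9, 1.8, -6.8]},{"xyz":[14.26, -9.57, 0.57],"rotation":[-11.9, 2.4, -9.0]},{"xyz":[17.82, -11.97, 0.72],"rotation":[-14.9, 3.0, -11.3]},{"xyz":[21.39, -14.36, 0.86],"rotation":[-17.8, 3.6, -13.5]},{"xyz":[24.95, -16.75, 1.0],"rotation":[-20.8, 4.2, -15.8]},{"xyz":[28.51, -19.14, 1.15],"rotation":[-23.8, 4.8, -18.0]},{"xyz":[32.08, -21.54, 1.29],"rotation":[-26.8, 5.4, -20.3]},{"xyz":[35.64, -23.93, 1.43],"rotation":[-29.7, 6.0, -22.5]},
```

{"api": "servo_tool", "payload": {"moves": [{"xyz": [2.5, -1.7, -1], "rotation": [-2, 0.4, -1.5]}, {"xyz": [6.5, -4.4, -1.5], "rotation": [-5, 1, -4]}, {"xyz": [10.7, -7.2, -1.5], "rotation": [-8.9, 1.8, -6.8]}, {"xyz": [15.3, -10.3, -1], "rotation": [-12.8, 2.6, -9.7]}, {"xyz": [20, -13.4, 0], "rotation": [-16.7, 3.4, -12.6]}, {"xyz": [24.6, -16.5, 0.5], "rotation": [-20.5, 4.2, -15.5]}, {"xyz": [29, -19.4, 1], "rotation": [-24.2, 4.9, -18.3]}, {"xyz": [33, -22.1, 1.3], "rotation": [-27.5, 5.6, -20.8]}, {"xyz": [35.6, -23.9, 1.4], "rotation": [-29.7, 6, -22.5]}, {"xyz": [35.6, -23.9, 1.4], "rotation": [-29.7, 6, -22.5]}]}}

```text
clock: 6.58
eef_pos: [455.3, 175.7, 286.6]
ee_rot: [[0.052, 0.867, 0.495], [0.999, -0.043, -0.029], [-0.005, 0.496, -0.868]]
contact_force: [0.4, -1.4, -6.5]
finger_gap: 29.2
gripper_force: 90.1
```

```bash
python3 - <<'E'
from h import *
import time
for c in ("wrist","side","top"):
    s=env.get_state(); im=eyes.get_image(c); im["s"]=s; np.save(c+"2",im,allow_pickle=True)
    print(c,s["clock"],np.round(s["eef_pos"],1),np.round(s["ee_rot"],3).tolist(),np.round(s["joint_vel"],1).tolist())
    for n in("nipple","coupler_mouth","coupler_seat","gun"):
        print(n,[(np.round(d["centre"],1).tolist(),round(d["confidence"],2)) for d in tip_of(c,n)[:4]])
im=np.load("wrist2.npy",allow_pickle=True).item()
cv2.imwrite("pics/w2.png",cv2.resize(im["color"][:,:,::-1],(768,576)))
a=np.load("side2.npy",allow_pickle=True).item()["color"]
cv2.imwrite("pics/s2.png",cv2.resize(a[60:210,180:330,::-1],(600,600),interpolation=cv2.INTER_CUBIC))
E
```

```text
wrist 6.575 [455.3 175.7 286.6] [[0.052, 0.867, 0.495], [0.999, -0.043, -0.029], [-0.005, 0.496, -0.868]] [1.2, 1.0, 4.8, 0.1, 2.5, 1.5, 0.7]
nipple [([551.9, 175.5, 129.6], 0.57), ([545.9, 179.6, 171.3], 0.21)]
coupler_mouth []
coupler_seat [([545.7, 181.7, 182.8], 0.72)]
gun [([505.6, 180.1, 220.5], 0.95)]
side 6.825 [458.8 171.1 289.1] [[0.061, 0.865, 0.498], [0.998, -0.052, -0.032], [-0.001, 0.499, -0.867]] [0.0, -0.0, 0.2, -0.9, 0.0, -0.4, -0.0]
nipple [([554.5, 169.0, 126.6], 0.58)]
coupler_mouth [([365.7, -329.0, -0.3], 0.56), ([547.2, 182.0, 176.7], 0.51)]
coupler_seat [([547.4, 172.8, 182.0], 0.45), ([365.2, -330.0, 10.9], 0.41)]
gun [([362.9, -325.6, 62.2], 0.7), ([512.5, 175.2, 223.2], 0.64)]
top 7.075 [459.6 172.5 290.5] [[0.059, 0.864, 0.5], [0.998, -0.051, -0.03], [-0.0, 0.501, -0.865]] [-0.1, -0.2, -0.3, -0.2, 0.0, 0.1, -0.0]
nipple [([550.7, 166.7, 123.8], 0.38)]
coupler_mouth [([549.1, 174.3, 177.9], 0.6)]
coupler_seat [([546.9, 173.7, 182.1], 0.44)]
gun [([368.5, -327.5, 61.5], 0.82), ([512.2, 181.1, 226.0], 0.78)]
```

View pics/w2.png

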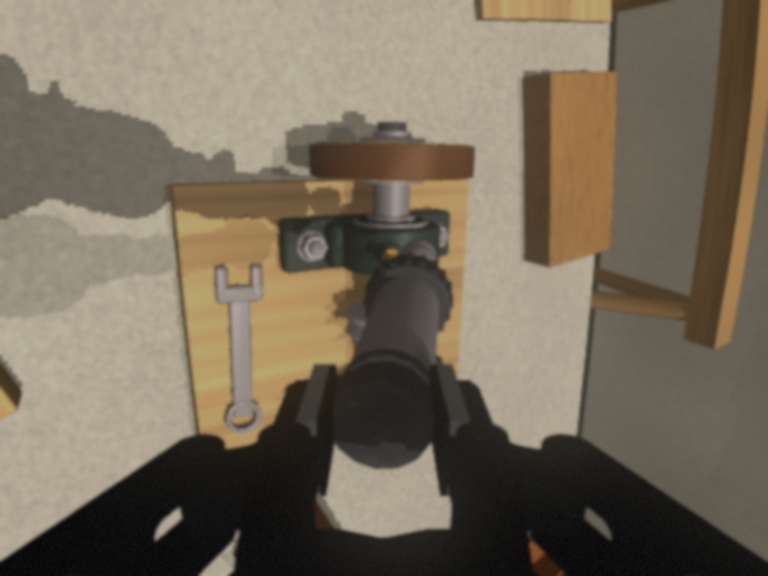

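View pics/s2.png

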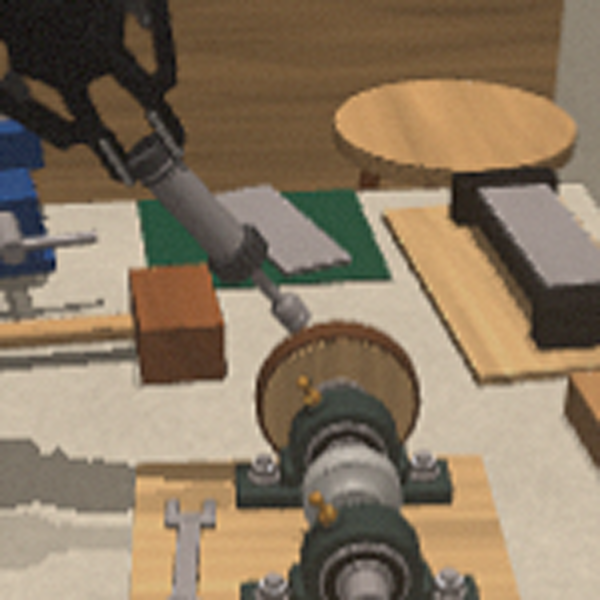

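The wrist view shows the gun leaning right in the grip, with the butt at (385,415), the cap at (410,290) and the coupler at (425,250). The nipple is at (390,255). The side crop has the coupler at (290,310) and the nipple head at (303,383). I'll measure the gun's true axis in the tool frame and locate the nipple.

```bash
cat > fit.py <<'E'
from h import *
from scipy.optimize import least_squares
def gunfit(c,im,s,p_guess,z_guess,mask):
    v,u=np.nonzero(mask); P=world(im,u,v,s)
    e1=np.cross(z_guess,[0,1,0]);e1/=np.linalg.norm(e1);e2=np.cross(z_guess,e1)
    def ax(q):
        a=z_guess+q[2]*e1+q[3]*e2; return p_guess+q[0]*e1+q[1]*e2,a/np.linalg.norm(a)
    def geo(q,P):
        o,a=ax(q); w=P-o; t=w@a; return t,np.linalg.norm(w-np.outer(t,a),axis=1)
    t,r=geo([0]*4,P); Q=P[(r<30)&(t>-60)&(t<112)]
    def res(q):
        t,r=geo(q,Q); R=np.where(t<-40,11,np.where(t<0,5,np.where(t<20,20,15)))
        k=(abs(t)<4)|(abs(t-20)<4)|(abs(t+40)<6)|(t>110); return np.where(k,0,r-R)
    f=least_squares(res,[0]*4,loss="soft_l1",f_scale=1.5); o,a=ax(f.x)
    return o,a,len(Q),np.median(abs(res(f.x)))
if __name__=="__main__":
    psi=np.radians(-3.3)
    for c in("wrist","side","top"):
        s=env.get_state(); im=eyes.get_image(c); S=silhouettes(c,"gun")
        for d in S[:2]:
            m=d["pixels"]; v,u=np.nonzero(m); P=world(im,u,v,s)
            if np.median(P,0)[1]<0: continue
            o,a,n,e=gunfit(c,im,s,np.array([511.,177,224]),np.array([-.58,0,.815]),m)
            R=np.array(s["ee_rot"]); print(c,n,"o",o.round(1),"a",a.round(3),"err",round(e,2),"tool: o",(R.T@(o-s["eef_pos"])).round(1),"a",(R.T@a).round(3))
    # nipple brass pixels, saved pics
    for f in("wrist2","side2","top2","side","top"):
        im=np.load(f+".npy",allow_pickle=True).item(); h=cv2.cvtColor(im["color"],cv2.COLOR_RGB2HSV)
        v,u=np.nonzero(im["depth"]>0); P=world(im,u,v,env.get_state()); hh=h[v,u]
        b=(np.linalg.norm(P-[556,169,122],axis=1)<22)&(hh[:,1]>125)&(hh[:,0]>11)&(hh[:,0]<33)
        print(f,b.sum(),P[b].mean(0).round(1),np.c_[u[b],v[b]].mean(0).round(1))
        # head: fit sphere centre along ray: take pts above z 126
        K=b&(P[:,2]>125); print("  head",K.sum(),P[K].mean(0).round(1), "px",np.c_[u[K],v[K]].mean(0).round(1))
E
python3 fit.py
```

```text
wrist 4732 o [513.6 176.6 225.8] a [-0.609 -0.044  0.792] err 0.2 tool: o [ 6.7 14.  83. ] a [-0.08  -0.127 -0.989]
side 555 o [514.2 177.1 226.3] a [-0.61  -0.047  0.791] err 0.63 tool: o [ 7.2 14.7 83. ] a [-0.083 -0.128 -0.988]
top 249 o [513.2 174.6 225.6] a [-0.615 -0.05   0.787] err 0.2 tool: o [ 4.7 13.7 83.1] a [-0.086 -0.134 -0.987]
wrist2 50 [560.6 170.2 126. ] [259.1 168.4]
  head 18 [557.7 170.6 132.8] px [259.9 169.6]
side2 20 [556.3 166.2 124.2] [256.6 157.8]
  head 7 [551.7 165.4 131.8] px [255.1 155.7]
top2 21 [557.6 165.8 122.5] [211.1 181.3]
  head 7 [550.7 166.  130.7] px [210.7 183. ]
side 20 [556.4 167.  123.7] [256.6 157.8]
  head 8 [552.5 166.5 130.6] px [255.4 155.9]
top 23 [557.2 166.3 122.9] [211.  181.4]
  head 10 [551.6 166.8 129.4] px [210.5 182.8]
```

{"api": "servo_tool", "payload": {"moves": [{"xyz": [0, 0, 0], "rotation": [0, 0, 0]}, {"xyz": [0, 0, 0], "rotation": [0, 0, 0]}], "newtons": 120}}

```text
clock: 7.88
eef_pos: [459.5, 173.1, 290.6]
ee_rot: [[0.058, 0.864, 0.501], [0.998, -0.05, -0.03], [-0.001, 0.502, -0.865]]
contact_force: [0.3, -0.8, -5.7]
finger_gap: 28.3
gripper_force: 118.9
```

```bash
cat > nip.py <<'E'
from fit import *
psi=np.radians(-3.3); zn=np.array([-.5*np.cos(psi),-.5*np.sin(psi),.8660])
def sdf(N,P):
    w=P-N; t=w@zn; r=np.linalg.norm(w-np.outer(t,zn),axis=1)
    def cyl(R,a,b):
        dx=r-R; dy=np.maximum(a-t,t-b); return np.minimum(np.maximum(dx,dy),0)+np.hypot(np.maximum(dx,0),np.maximum(dy,0))
    return np.minimum.reduce([np.linalg.norm(w,axis=1)-5,cyl(3,-12,0),cyl(6,-20,-12)])
def brass(im,s):
    h=cv2.cvtColor(im["color"],cv2.COLOR_RGB2HSV); v,u=np.nonzero(im["depth"]>0); P=world(im,u,v,s); hh=h[v,u]
    b=(np.linalg.norm(P-[556,169,122],axis=1)<24)&(hh[:,1]>115)&(hh[:,0]>11)&(hh[:,0]<33); return P[b]
def nipfit(P): return least_squares(lambda N:sdf(N,P),[552,169,127],loss="soft_l1",f_scale=1.5)
if __name__=="__main__":
    allP=[]
    for f in("wrist","side","top","side.npy","top.npy","side2.npy","top2.npy"):
        if "." in f: im=np.load(f,allow_pickle=True).item(); s=None
        else:
            s=env.get_state(); im=eyes.get_image(f); im["s"]=s
            for d in silhouettes(f,"gun")[:2]:
                m=d["pixels"]; v,u=np.nonzero(m); P=world(im,u,v,s)
                if np.median(P,0)[1]<0: continue
                best=None
                for sh in range(-12,13,2):
                    a0=np.array([-.61,-.045,.79]); o,a,n,e=gunfit(f,im,s,np.array([513.5,176.5,225.7])+sh*a0,a0,m)
                    if best is None or e<best[0]: best=(e,sh,o,a)
                e,sh,o,a=best; w=P-o; t=w@a; r=np.linalg.norm(w-np.outer(t,a),axis=1); R=np.array(s["ee_rot"])
                k=(r<24); q=np.percentile(t[k&(t>90)],[90,99]) if (k&(t>90)).any() else 0
                print(f,"e",round(e,2),"o",o.round(1),"a",a.round(3),"tool o",(R.T@(o-s["eef_pos"])).round(1),"a",(R.T@a).round(3),"butt t",q,"cap r>17.5 t",np.percentile(t[k&(r>17.5)],[3,97]).round(1),"tmin",np.percentile(t[r<13],2).round(1))
        P=brass(im,s); x=nipfit(P); print(f,len(P),x.x.round(1),"res",np.median(abs(x.fun)).round(2))
        allP.append(P)
    print("static",nipfit(np.vstack(allP[1:])).x.round(1))
E
python3 nip.py; python3 -c "
from h import *;s=env.get_state();print(s['clock'],np.round(s['eef_pos'],1),np.round(s['contact_force'],1),np.round(s['joint_vel'],1))"
```

```text
wrist e 0.04 o [511.1 176.4 228.9] a [-0.608 -0.043  0.793] tool o [ 6.4 13.4 79.1] a [-0.079 -0.125 -0.989] butt t [111.51943963 112.13463919] cap r>17.5 t [ 0.1 17.9] tmin -58.6
wrist 108 [551.6 169.3 129.2] res 0.42
side e 0.64 o [514.3 177.1 226.4] a [-0.614 -0.048  0.788] tool o [ 7.3 15.  82.9] a [-0.084 -0.132 -0.988] butt t [116.14542651 116.92159091] cap r>17.5 t [  2.8 107.8] tmin -60.0
side 21 [552.  169.3 129.3] res 0.51
top e 0.22 o [514.1 174.6 223.5] a [-0.605 -0.045  0.795] tool o [ 4.7 13.5 85.3] a [-0.08  -0.122 -0.989] butt t [116.50455491 118.28858379] cap r>17.5 t [  4.9 107.1] tmin -57.5
top 22 [551.5 167.4 128.6] res 0.96
side.npy 21 [551.9 167.8 129.2] res 0.78
top.npy 23 [552.7 166.8 128.2] res 0.53
side2.npy 22 [551.8 168.6 131.4] res 0.59
top2.npy 22 [552.7 166.6 127.8] res 0.54
static [551.8 167.6 129.1]
8.175 [459.5 173.1 290.6] [ 0.6 -0.1 -6.4] [-0.1 -0.  -0.  -0.   0.   0.  -0. ]
```

```bash
cat > al.py <<'E'
from nip import *
import sys
def target(N,o,a,dist,R):
    a=a/np.linalg.norm(a); aw=R@a; ax=np.cross(aw,zn); R1=Ro.from_rotvec(ax/np.linalg.norm(ax)*np.arcsin(np.linalg.norm(ax))).as_matrix()@R
    return N+zn*dist-R1@o, R1
if __name__=="__main__":
    s=env.get_state(); p,R1=target(np.array([551.7,168.8,129.2]),np.array([6.5,13.7,80.8]),np.array([-.081,-.127,-.9886]),87,np.array(s["ee_rot"])); print(p.round(1)); plan(p,R1,6)
E
python3 al.py
```

```text
[464.4 174.  274. ]
d cm [ 0.12 -0.4   1.68] rot [ 7.4  -4.61 -0.01]
{"xyz":[0.02, -0.07, 0.28],"rotation":[1.2, -0.8, -0.0]},{"xyz":[0.04, -0.13, 0.56],"rotation":[2.5, -1.5, -0.0]},{"xyz":[0.06, -0.2, 0.84],"rotation":[3.7, -2.3, -0.0]},{"xyz":[0.08, -0.27, 1.12],"rotation":[4.9, -3.1, -0.0]},{"xyz":[0.1, -0.34, 1.4],"rotation":[6.2, -3.8, -0.0]},{"xyz":[0.12, -0.4, 1.68],"rotation":[7.4, -4.6, -0.0]},
```

{"api": "servo_tool", "payload": {"moves": [{"xyz": [0.02, -0.07, 0.2], "rotation": [1, -0.6, 0]}, {"xyz": [0.04, -0.13, 0.5], "rotation": [2.5, -1.5, 0]}, {"xyz": [0.06, -0.2, 0.8], "rotation": [3.7, -2.3, 0]}, {"xyz": [0.08, -0.27, 1.1], "rotation": [4.9, -3.1, 0]}, {"xyz": [0.1, -0.34, 1.4], "rotation": [6.2, -3.8, 0]}, {"xyz": [0.12, -0.4, 1.7], "rotation": [7.4, -4.6, 0]}, {"xyz": [0.12, -0.4, 1.7], "rotation": [7.4, -4.6, 0]}, {"xyz": [0.12, -0.4, 1.7], "rotation": [7.4, -4.6, 0]}]}}

```text
clock: 9.18
eef_pos: [464.6, 173.9, 273.8]
ee_rot: [[0.094, 0.921, 0.379], [0.993, -0.059, -0.103], [-0.072, 0.386, -0.92]]
contact_force: [0.1, 0.4, -6.1]
finger_gap: 28.4
gripper_force: 119.3
```

```bash
cat > chk.py <<'E'
from al import *
N0=np.array([551.7,168.8,129.2])
def run(pic=None,dist=87):
    for f in("wrist","side","top"):
        s=env.get_state(); im=eyes.get_image(f); R=np.array(s["ee_rot"]); og=N0+zn*dist
        if f==pic or pic=="all": np.save(f+"3",im,allow_pickle=True)
        for d in silhouettes(f,"gun")[:2]:
            m=d["pixels"]; v,u=np.nonzero(m); P=world(im,u,v,s)
            if np.median(P,0)[1]<0: continue
            best=min((gunfit(f,im,s,og+sh*zn,zn,m)+(sh,) for sh in range(-12,13,2)),key=lambda b:b[3])
            o,a,n,e,sh=best; w=P-o;t=w@a;r=np.linalg.norm(w-np.outer(t,a),axis=1)
            k=r<24; bt=np.percentile(t[k&(t>90)],98) if (k&(t>90)).any() else 0
            l=o-N0; lat=l-zn*(l@zn)
            aw=N0-o; miss=aw-a*(aw@a)  # nipple relative to gun axis
            print(f,"e",round(e,2),"a",a.round(3),"ang",np.degrees(np.arccos(a@zn)).round(1),"o along",(l@zn).round(1),"lat",lat.round(1),"nipple off axis",miss.round(1),"butt",np.round(bt,1),"tmin",np.percentile(t[r<13],2).round(1),"tool o",(R.T@(o-s["eef_pos"])).round(1),"a",(R.T@a).round(3))
        Q=brass(im,s)
        if len(Q)>8: x=nipfit(Q); print("  nip",len(Q),x.x.round(1))
    s=env.get_state(); print(s["clock"],np.round(s["eef_pos"],1),np.round(s["contact_force"],1))
if __name__=="__main__": run("all")
E
python3 chk.py
python3 - <<'E'
import numpy as np,cv2
a=np.load("side3.npy",allow_pickle=True).item()["color"][90:190,200:300,::-1]
b=np.load("wrist3.npy",allow_pickle=True).item()["color"][110:260,180:330,::-1]
cv2.imwrite("pics/c3.png",np.hstack([cv2.resize(x,(400,400),interpolation=2) for x in(a,b)]))
E
```

```text
wrist e 0.15 a [-0.498  0.03   0.867] ang 0.4 o along 89.0 lat [-0.1  0.1 -0. ] nipple off axis [0.2 0.  0.1] butt 111.5 tmin -54.1 tool o [ 6.4 13.3 78.5] a [-0.08  -0.126 -0.989]
  nip 49 [552.  169.7 129.4]
side e 0.71 a [-0.501  0.024  0.865] ang 0.5 o along 89.0 lat [0.5 0.5 0.3] nipple off axis [-0.7 -1.  -0.4] butt 111.9 tmin -62.8 tool o [ 7.  14.  78.5] a [-0.086 -0.129 -0.988]
  nip 21 [552.  169.3 132. ]
top e 0.09 a [-0.499  0.021  0.867] ang 0.6 o along 85.0 lat [-0.3 -1.7 -0.1] nipple off axis [0.4 1.1 0.2] butt 115.7 tmin -60.4 tool o [ 5.1 13.6 82.8] a [-0.089 -0.125 -0.988]
  nip 13 [553.4 166.7 128.1]
9.475 [464.5 173.9 274. ] [-0.1  0.2 -6.4]
```

View pics/c3.png

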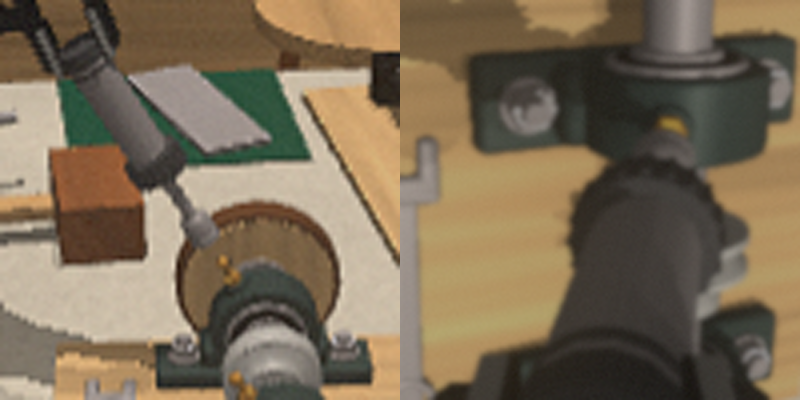

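The coupler lines up: in the side crop the gun axis through (205,235) meets the nipple head at (225,262). The fits agree to within 1 mm and 0.6°, so I'll push along the gun axis.

{"api": "servo_tool", "payload": {"moves": [{"xyz": [0.08, 0.127, 0.988], "rotation": [0, 0, 0]}, {"xyz": [0.144, 0.229, 1.78], "rotation": [0, 0, 0]}, {"xyz": [0.184, 0.292, 2.27], "rotation": [0, 0, 0]}, {"xyz": [0.208, 0.33, 2.57], "rotation": [0, 0, 0]}, {"xyz": [0.232, 0.368, 2.87], "rotation": [0, 0, 0]}, {"xyz": [0.256, 0.406, 3.16], "rotation": [0, 0, 0]}, {"xyz": [0.272, 0.432, 3.36], "rotation": [0, 0, 0]}, {"xyz": [0.272, 0.432, 3.36], "rotation": [0, 0, 0]}]}}

```text
clock: 10.48
eef_pos: [481.5, 173.3, 244.6]
ee_rot: [[0.093, 0.921, 0.379], [0.993, -0.058, -0.103], [-0.073, 0.386, -0.92]]
contact_force: [-3.6, -0.3, -2.6]
finger_gap: 28.1
gripper_force: 119.7
```

```bash
python3 -c "
from chk import *
s=env.get_state();print(np.array(s['contact_force'])@zn,s['contact_force'])
run(dist=54)"
```

```text
-0.4719417689154781 [-3.61273013 -0.30295619 -2.61731162]
wrist e 0.06 a [-0.498  0.033  0.867] ang 0.4 o along 54.0 lat [-0.1  0.  -0.1] nipple off axis [0.2 0.2 0.1] butt 112.8 tmin -58.2 tool o [ 6.2 13.4 79.8] a [-0.077 -0.126 -0.989]
side e 0.67 a [-0.5    0.026  0.865] ang 0.4 o along 50.0 lat [0.5 0.5 0.3] nipple off axis [-0.5 -0.6 -0.3] butt 117.0 tmin -53.8 tool o [ 7.  14.6 83.6] a [-0.084 -0.128 -0.988]
top e 0.12 a [-0.504  0.024  0.863] ang 0.6 o along 50.0 lat [-0.4 -1.9 -0.1] nipple off axis [0.1 1.6 0. ] butt 116.0 tmin -61.7 tool o [ 4.7 13.8 83.9] a [-0.086 -0.132 -0.987]
10.775 [481.4 173.1 244.5] [-4.   0.  -0.2]
```

{"api": "servo_tool", "payload": {"moves": [{"xyz": [0.016, 0.025, 0.2], "rotation": [0, 0, 0]}, {"xyz": [0.032, 0.05, 0.4], "rotation": [0, 0, 0]}, {"xyz": [0.048, 0.076, 0.6], "rotation": [0, 0, 0]}, {"xyz": [0.048, 0.076, 0.6], "rotation": [0, 0, 0]}]}}

```text
clock: 11.28
eef_pos: [484.5, 173.1, 239.4]
ee_rot: [[0.093, 0.921, 0.379], [0.993, -0.058, -0.103], [-0.073, 0.386, -0.92]]
contact_force: [-6.7, -0.7, 1.2]
finger_gap: 28.6
gripper_force: 120.2
```

```bash
python3 -c "
from chk import *
s=env.get_state();print(np.array(s['contact_force'])@zn,s['contact_force'])
run(dist=49)"
```

```text
4.412627334556122 [-6.74227716 -0.72212109  1.23309794]
wrist e 0.05 a [-0.497  0.033  0.867] ang 0.5 o along 49.0 lat [-0.1 -0.  -0.1] nipple off axis [0.2 0.2 0.1] butt 111.8 tmin -52.8 tool o [ 6.  13.2 78.9] a [-0.076 -0.125 -0.989]
side e 0.7 a [-0.504  0.021  0.863] ang 0.7 o along 49.0 lat [1.  0.8 0.5] nipple off axis [-1.2 -1.2 -0.7] butt 112.5 tmin -52.5 tool o [ 6.9 14.4 78.7] a [-0.089 -0.132 -0.987]
11.575 [484.5 173.1 239.5] [-6.6 -0.3  2.2]
```

{"api": "servo_tool", "payload": {"moves": [{"xyz": [0.024, 0.038, 0.3], "rotation": [0, 0, 0]}, {"xyz": [0.048, 0.076, 0.59], "rotation": [0, 0, 0]}, {"xyz": [0.072, 0.114, 0.89], "rotation": [0, 0, 0]}, {"xyz": [0.088, 0.14, 1.09], "rotation": [0, 0, 0]}, {"xyz": [0.104, 0.165, 1.28], "rotation": [0, 0, 0]}, {"xyz": [0.104, 0.165, 1.28], "rotation": [0, 0, 0]}]}}

```text
clock: 12.32
eef_pos: [490.9, 173.3, 228.8]
ee_rot: [[0.093, 0.921, 0.379], [0.993, -0.058, -0.103], [-0.073, 0.386, -0.92]]
contact_force: [-9.7, -0.6, 6.0]
finger_gap: 28.3
gripper_force: 120.8
```

```bash
python3 -c "
from chk import *
s=env.get_state();print(np.array(s['contact_force'])@zn,s['contact_force'])
run('all',dist=36)
a=np.load('side3.npy',allow_pickle=True).item()['color'][90:190,200:300,::-1]
cv2.imwrite('pics/c4.png',cv2.resize(a,(500,500),interpolation=2))"
```

```text
9.959854422551846 [-9.65569869 -0.60300248  5.95538818]
wrist e 0.02 a [-0.495  0.039  0.868] ang 0.7 o along 36.0 lat [-0.1  0.  -0. ] nipple off axis [0.2 0.3 0.1] butt 112.5 tmin -40.3 tool o [ 5.5 13.1 79.5] a [-0.071 -0.123 -0.99 ]
wrist e 0.0 a [-0.533 -0.158  0.831] ang 11.1 o along 30.0 lat [ 0.   1.1 -0. ] nipple off axis [-0.6 -6.6 -1.7] butt 0 tmin -39.6 tool o [ 7.1 13.9 85.3] a [-0.267 -0.16  -0.95 ]
side e 0.82 a [-0.505  0.044  0.862] ang 1.0 o along 36.0 lat [ 0.8 -0.4  0.5] nipple off axis [-1.   1.  -0.6] butt 112.8 tmin -43.4 tool o [ 5.1 14.2 79.4] a [-0.067 -0.135 -0.989]
top e 0.13 a [-0.498  0.034  0.867] ang 0.5 o along 32.0 lat [-0.1 -1.8  0. ] nipple off axis [0.2 2.  0. ] butt 129.3 tmin -40.9 tool o [ 4.  13.8 83.6] a [-0.076 -0.125 -0.989]
12.625 [490.9 173.3 228.8] [-8.5 -0.4  6.3]
```

View pics/c4.png

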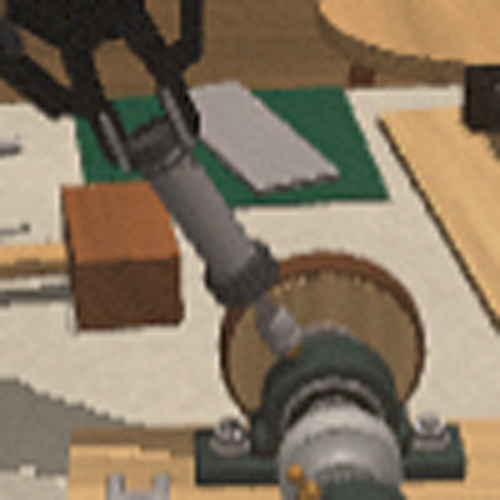

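The coupler at (278,328) is over the nipple in line with the gun, and the push reads about 15 N, so the nozzle is close to its stop. I'll press a little further to make it firm.

{"api": "servo_tool", "payload": {"moves": [{"xyz": [0.008, 0.013, 0.1], "rotation": [0, 0, 0]}, {"xyz": [0.016, 0.025, 0.2], "rotation": [0, 0, 0]}, {"xyz": [0.016, 0.025, 0.2], "rotation": [0, 0, 0]}, {"xyz": [0.016, 0.025, 0.2], "rotation": [0, 0, 0]}]}}

```text
clock: 13.12
eef_pos: [491.6, 174.7, 228.6]
ee_rot: [[0.093, 0.921, 0.379], [0.993, -0.057, -0.104], [-0.074, 0.386, -0.919]]
contact_force: [-18.1, 0.1, 17.1]
finger_gap: 28.6
gripper_force: 122.1
```

```bash
python3 -c "
from chk import *
s=env.get_state();print(np.array(s['contact_force'])@zn+5.4,s['contact_force'],s['gripper_force'])
run(dist=34)"
```

```text
29.263926194213113 [-18.12525739   0.10012814  17.1055925 ] 122.11276084184647
wrist e 0.0 a [-0.492  0.053  0.869] ang 1.5 o along 36.0 lat [0.  0.1 0. ] nipple off axis [0.3 0.8 0.1] butt 112.1 tmin -40.9 tool o [ 4.1 12.7 79.2] a [-0.057 -0.12  -0.991]
top e 0.23 a [-0.499  0.045  0.865] ang 1.0 o along 32.0 lat [ 0.  -1.8  0.1] nipple off axis [ 0.   2.4 -0.1] butt 116.1 tmin -45.8 tool o [ 2.6 13.4 83.3] a [-0.065 -0.128 -0.99 ]
13.425 [491.6 174.7 228.6] [-17.5   0.4  17.2]
```

```bash
python3 -c "
from h import *
print(job.job_done())"
```

```text
the job is handed in; nothing more can be done
None
```

I took the gun from the rack, pressed it onto the nipple beside the wheel and pushed it until the force rose to about 29 N, which I read as the nozzle's hard stop. I handed it in at about 13.4 s, still gripped and within about 1.5° of the nipple's axis; the hand-in returned no verdict, and the snap and nozzle travel are inferred from forces and camera fits.

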